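# Serve the walnuts from the lever dispenser

## Robot

A 6-joint arm with a two-finger parallel gripper is mounted at the origin on a cart in front of the work surface, level with it; the furniture and walls round the work are solid. World frame = base frame: x ahead of the robot, y to its left, z up, the work surface at z = 0. Lengths are in mm, angles in rad, forces in N, time in s.
With the tool pointing down it reaches from about 350 to 975 mm from the base axis. Payload 7.1 kg.
Tool frame: the origin (TCP) lies between the finger pads; the fingertips stand 14 mm ahead of it and the grasp point (between the pads) lies 5 mm behind it; z points along the fingers, y is the line along which they close (so a half turn about z gives the same grasp; the last joint's range is limited). The gripper opens to 88 mm and grips with 3 to 60 N. Pads are 20 mm wide; open, the fingers measure 115 mm over their backs; the gripper's body (75 mm by 178 mm) begins 61 mm behind the grasp point.
Start: joints at [1.117, 0.423, 1.63, -0, 1.089, -0.019], TCP at [263.236, 566.844, 236.675] pointing down, gripper open.
Joint ranges: [-3, 3], [-0.9, 2.11], [0.09, 2.58], [-1.31, 4.45], [0.11, 2.69], [-2.54, 2.54]. Speed limits (rad/s): [2.39, 2.39, 3.01, 3.14, 3.14, 3.14].

## Interface

Orientations are given as a rotation vector (axis times angle).
In Python, from workcell import ctrl gives the robot as it stands. The module is installed in compiled form; this text tells all that it offers.
- The arm moves only by the tool servo_tool, never from a script. Its argument "plan" is a list of rows, each a list of 3 entries, a list of its own where there are three numbers: the closure, from 0 (fully open) to 1 (shut), then the shift along the world's x, y, z in mm, then the turn about the world's z in degrees. In form: [[hand, [x, y, z], yaw], ...]. A call has 1 to 10 rows; each row is the pose to reach, as a shift and turn from the pose commanded when the call began; what a row does not reach only later rows make up. A row lasts 1/12 s, in which the tool goes at most 41.7 mm and 7.16 degrees, less where a joint would pass 70% of its speed; a pose out of reach is approached as far as the arm can. A call with a gripper value outside its range is refused whole. The fingers move at their own pace and stop on an object; the grip force is fixed at half the most. Time passes only in rows, so rows that repeat a pose let the fingers close. It gives the time, the measured TCP pose, the force, the opening and the grip force at its end, in the units of the state.
- ctrl.get_obs(): the state, without advancing time (a new reading comes with each control period).
- ctrl.get_image(name): name is "scene" or "top" or "wrist"; returns the picture (400x640x3 uint8, blue, green, red); there is no depth.
- ctrl.camera_info(name): a dict with "fovy" (degrees; the focal length in pixels is half the picture's height over the tangent of half this angle, whatever the lens; pixels are square), "cx", "cy" (the principal point, pixels), "rvec" (rotation vector, rad) and "tvec" (3), from world to camera coordinates, as OpenCV has them; the wrist camera has in their place "T_tool_cam" (4x4, takes a point from camera to tool coordinates, whose origin is the TCP and whose axes are the flange's). Camera axes: x right, y down, z forward; pixel columns grow to the right and rows downward; lengths in mm; the calibration is good to about 2 mm. The wrist camera is an equidistant fisheye: a pixel r from the principal point sees the ray r / f radians off the axis. A picture is of the moment at which its call begins: read the wrist's pose just before it. camera_info takes no time and is no camera call.
- ctrl.close_job(): hands the job in; it is judged then, once.
The state is a dict: "t": time; "qpos": joint angles; "qvel": joint speeds; "joint_torque": joint torques, N m; "ee_pos": TCP position; "orientation": TCP orientation; "ft_force": force on the tool from outside, world axes, zero at the start; "moment": the same for the moment, N m; "width": finger opening in mm; "grasp_force": force on a finger pad.
Only numpy, scipy, OpenCV 4.12 (cv2) and the standard library are available. Lean on these libraries where they do the work, as an engineer would, in place of code of your own. Each camera call takes 0.05 s, during which the arm holds its last target. There are 200 camera calls.

## Task

Push the rice bowl along the worktop with the fingers until it stands centred under the mouth of the walnut dispenser, close up against its stand. Then press the dispenser's lever all the way down, so that the lid on the mouth opens fully and all four walnuts roll out into the bowl, and ease the lever back up so that the lid closes gently and does not slam. Grasp and lift nothing, work the lid by the lever alone without touching it or the walnuts, and leave the mug, tumbler, garlic and spoon where they are.

Things in the scene. Friction and masses are not known exactly. Their poses are not given: they have to be found in the camera images.
- dispenser: Fixed dispenser: white stand 62 mm wide, front face at x = 22 mm, under a clear chute that slopes down to a mouth facing the robot; lower edge 100 mm high, top 155 to 210 mm, rear x = 155 mm. Origin on the worktop below the mouth's lower edge, x back along the chute, y left, z up. Lever and rod: right side, y = -30 to -100 mm. Shut, nothing is beyond x = -30 mm; the open lid reaches -80 mm.
- bowl_place (a point): Point on the worktop, 38 mm in front of the dispenser's origin, over which the bowl's centre should stand: a bowl there is about 2 mm short of touching the stand. Axes as the dispenser's.
- lever_pad (a point): Centre of the top face of the lever's black pad, 38 mm (along the chute) x 30 mm. It is to the right of the chute: with the lever up, about 54 mm behind and 77 mm to the right of the dispenser's origin and 155 mm high. On its way down it swings about 50 mm down and 25 mm back (+x of the dispenser). A wall cabinet hangs 0.72 m above the worktop there: stay low.
- lever (a joint): Lever angle about a pivot 8 mm in front of the dispenser's origin and 91 mm high: 0 up (rest), grows as the pad is pressed down, 0.66 fully down (rigid stop). A spring returns it at once when let go; pressing takes about 4 N at the start and 5 N just before the stop.
- lid (a joint): Angle of the flap lid on the mouth: 0 shut, 1.13 rad fully open. Hinged above the mouth, it swings forward and up. A rod couples it to the lever (about 1.7 times the lever's angle): 50 mm/s at the pad is about 1 rad/s at the lid. If the lever is let go the lid slams at well over 3 rad/s.
- lid_edge (a point): Middle of the lower edge of the steel flap lid, 60 mm x 60 mm x 3 mm, that closes the mouth; it turns with the lid about the hinge 149 mm above the worktop and 19 mm in front of the dispenser's origin. The lid is not to be touched.
- rice_bowl: White round rice bowl, rim 115 mm across, foot 76 mm across, 52 mm high, walls flaring outwards so that a finger beside it meets the rim first; about 0.15 kg. Origin at the centre of its underside, z up. It stands in front of the dispenser and slides on the worktop.
- walnut_1: Walnut, 32 mm across, lying in the chute behind the lid at the start, in single file; origin at its centre (its axes turn as it rolls).
- walnut_2: Walnut, 32 mm across, lying in the chute behind the lid at the start, in single file; origin at its centre (its axes turn as it rolls).
- walnut_3: Walnut, 32 mm across, lying in the chute behind the lid at the start, in single file; origin at its centre (its axes turn as it rolls).
- walnut_4: Walnut, 32 mm across, lying in the chute behind the lid at the start, in single file; origin at its centre (its axes turn as it rolls).
- mug: Striped mug, 86 mm wide, 90 mm high, bystander; origin at its underside.
- tumbler: Clear drinking glass, 80 mm wide, 88 mm high, bystander; origin at the centre of its underside.
- garlic: Garlic bulb, 53 mm, bystander; origin at its underside.
- soup_spoon: Spoon, 191 mm long along its x, lying on the worktop, bystander; origin at its underside.
Mind the look-alikes: they are no part of the job. Several things look just like the rice_bowl: the one meant starts nearest to the robot's base.

How it is judged:
By the outcome, as a careful person would: the job done as asked, in the order asked, and still so for the second after the job is handed in, with the robot touching nothing.
It also fails if it takes over 72 s, if anything falls off the work surface, if the arm or the gripper's body presses on something with over 40 N, if the wrist force passes 120 N, or if a joint passes its speed limit or range.

## Working session

There is one attempt and no reset: what is moved stays moved. The work goes in short steps, Python scripts to look and compute and a tool call to move; the robot and the scene stay as the last step left them, time stands still between calls to the robot, and variables do not carry over. Pictures are saved under pics/ and viewed, at most 10 in all, crops included, and the job is handed in when it is done.

Besides the shell and the picture viewer there is one more tool, called after "Emit:" by a JSON object that holds its "api" and its "payload", one argument or row to a line. servo_tool: Moves the arm, as the interface text tells. Its arguments: {"type":"object","properties":{"plan":{"type":"array"}},"required":["plan"]}

```bash
mkdir -p pics; cat > h.py <<'E'
import numpy as np, cv2
from workcell import ctrl
def cam(n):
    c=ctrl.camera_info(n); f=200/np.tan(np.radians(c['fovy'])/2)
    return c,f
def proj(n,P):
    c,f=cam(n); K=np.array([[f,0,c['cx']],[0,f,c['cy']],[0,0,1.]])
    return cv2.projectPoints(np.array(P,float).reshape(-1,1,3),np.array(c['rvec'],float),np.array(c['tvec'],float),K,None)[0].reshape(-1,2)
def ray(n,uv):
    c,f=cam(n); R=cv2.Rodrigues(np.array(c['rvec'],float))[0]; t=np.array(c['tvec'],float).ravel()
    d=R.T@np.array([(uv[0]-c['cx'])/f,(uv[1]-c['cy'])/f,1]); return -R.T@t,d/np.linalg.norm(d)
def onz(n,uv,z):
    o,d=ray(n,uv); return o+d*(z-o[2])/d[2]
def tri(a,ua,b,ub):
    o1,d1=ray(a,ua);o2,d2=ray(b,ub)
    A=np.array([d1,-d2]).T; s=np.linalg.lstsq(A,o2-o1,rcond=None)[0]
    p,q=o1+s[0]*d1,o2+s[1]*d2; return (p+q)/2,np.linalg.norm(p-q)
E
python3 - <<'E'
from h import *
o=ctrl.get_obs(); print({k:np.round(v,3) for k,v in o.items()})
for n in('scene','top'):
    print(n,ray(n,(320,200))); cv2.imwrite(f'pics/{n}0.png',ctrl.get_image(n))
E
```

```text
{'t': np.float64(0.0), 'qpos': array([ 1.117,  0.424,  1.631, -0.   ,  1.089, -0.019]), 'qvel': array([-0.   ,  0.   , -0.   , -0.   ,  0.001,  0.001]), 'joint_torque': array([ 0.0000e+00, -5.4462e+01, -2.7367e+01,  6.4000e-02,  2.3000e-02,
       -0.0000e+00]), 'ee_pos': array([263.039, 566.368, 235.914]), 'orientation': array([-6.780e-01, -3.067e+00,  2.000e-03]), 'ft_force': array([0.22 , 0.746, 0.156]), 'moment': array([0.029, 0.013, 0.021]), 'grasp_force': np.float64(0.0), 'width': np.float64(87.905)}
scene (array([-751.84698579, 1021.11568029,  851.59726536]), array([ 0.71728523, -0.55452192, -0.42190916]))
top (array([ 317.85272203,   14.76135499, 1200.01573084]), array([ 0.20665365, -0.00616016, -0.97839477]))
```

View pics/scene0.png

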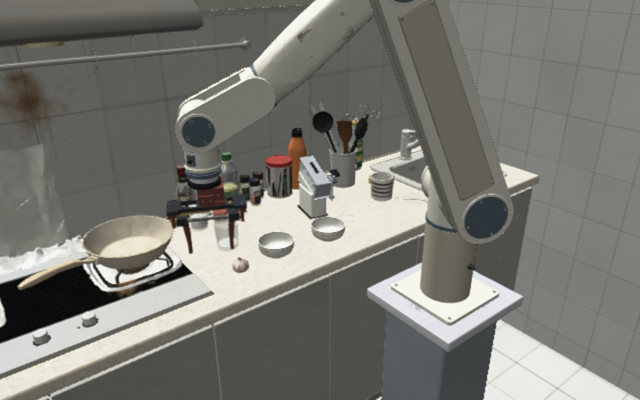

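View pics/top0.png

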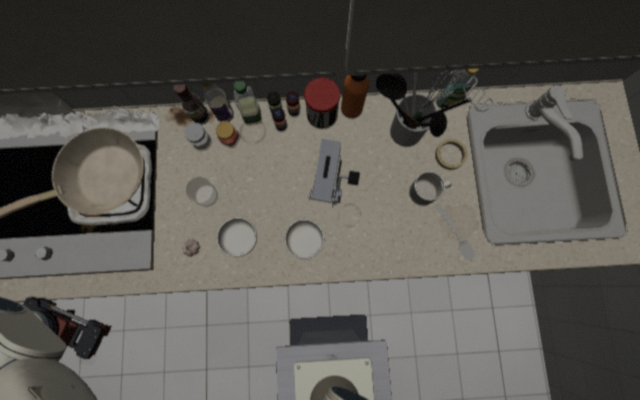

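The scene view shows two white bowls, (328,229) and (276,244), with the dispenser at (315,185) and the garlic at (240,265). In the top view the two bowls are at (304,239) and (237,238), and the base is at about (335,390). The bowl at (304,239) is closer to the base, so it fits; I'll confirm it in a crop.

```bash
python3 - <<'E'
from h import *
im=cv2.imread('pics/top0.png')
c=cv2.resize(im[125:275,170:370],None,fx=4,fy=4,interpolation=cv2.INTER_CUBIC); c=cv2.convertScaleAbs(c,alpha=1.5,beta=10)
cv2.imwrite('pics/ctop.png',c)
im=cv2.imread('pics/scene0.png')
cv2.imwrite('pics/cscene.png',cv2.resize(im[145:270,215:375],None,fx=4.8,fy=4.8,interpolation=cv2.INTER_CUBIC))
for uv in [(304,239),(237,238)]: print(onz('top',uv,52))
for uv in [(328,224),(276,240)]: print(onz('scene',uv,52))
E
```

```text
[448.02660655  60.25801318  52.        ]
[462.20680924 253.50388088  52.        ]
[442.19734817  64.79775698  52.        ]
[458.2080529  259.88356155  52.        ]
```

View pics/ctop.png

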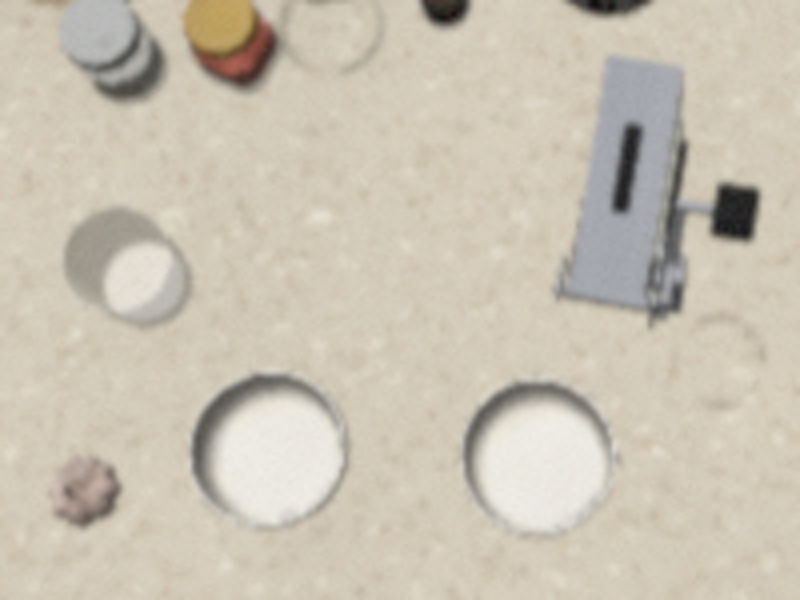

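View pics/cscene.png

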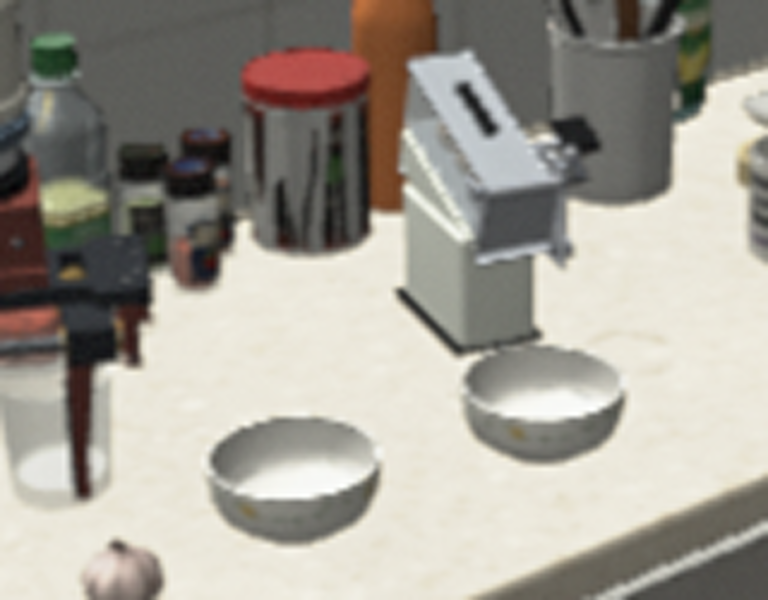

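The crops confirm two bowls: the right one, at crop (538,457) in the top view, is nearest the base and nearest the dispenser mouth, so it's the one meant. The dispenser's black pad is at crop (737,211), and its roof corners are at (606,57), (684,68), (650,308) and (568,292).

```bash
python3 - <<'E'
from h import *
from scipy.optimize import least_squares
T=lambda X,Y:((X+.5)/4-.5+170,(Y+.5)/4-.5+125)
S=lambda X,Y:((X+.5)/4.8-.5+215,(Y+.5)/4.8-.5+145)
pt,ps=T(737,211),S(576,135)
print('pad tri',tri('top',pt,'scene',ps), onz('top',pt,155),onz('scene',ps,155))
for t,s in (((606,57),(410,63)),((684,68),(467,52)),((645,308),(562,187)),((570,292),(487,192))):
    print(T(*t),tri('top',T(*t),'scene',S(*s)))
print('lid edge',onz('scene',S(474,259),97),onz('scene',S(555,244),97))
print('stand bottom',onz('scene',S(462,350),0),onz('scene',S(540,333),0),onz('scene',S(400,292),0))
b,bs=T(538,457),S(544,382)
print('bowl',tri('top',b,'scene',bs),onz('top',b,52),onz('scene',bs,52))
print('rim edges',[onz('top',T(*p),52).round(1) for p in((463,457),(613,457),(538,380),(538,535))])
obs=[('top',pt,(54,-77,155)),('scene',ps,(54,-77,155)),('scene',S(462,350),(22,31,0)),('scene',S(540,333),(22,-31,0)),('top',T(606,57),(155,31,210)),('top',T(684,68),(155,-31,210)),('scene',S(410,63),(155,31,210)),('scene',S(467,52),(155,-31,210))]
def f(p):
    c,s=np.cos(p[2]),np.sin(p[2]); r=[]
    for n,uv,l in obs:
        r+=list(proj(n,[[p[0]+c*l[0]-s*l[1],p[1]+s*l[0]+c*l[1],l[2]]])[0]-uv)
    return np.array(r)
r=least_squares(f,[520,30,-.1],loss='soft_l1'); p=r.x; print(p,np.round(f(p).reshape(-1,2),1))
c,s=np.cos(p[2]),np.sin(p[2]); w=lambda x,y:(p[0]+c*x-s*y,p[1]+s*x+c*y)
print('place',w(-38,0),'pad',w(54,-77),'axis',c,s)
E
```

```text
pad tri (array([597.61378381, -88.54712001, 147.61120695]), np.float64(1.0961804142714409)) [596.02599553 -87.42428794 155.        ] [582.98193593 -77.2129708  155.        ]
(321.125, 138.875) (array([695.34581267,  -5.09070223, 196.1167799 ]), np.float64(2.754484952122463))
(340.625, 141.625) (array([686.31758485, -54.90238512, 195.79457747]), np.float64(1.8186477894429462))
(330.875, 201.625) (array([533.64456965, -22.15361914, 144.18372574]), np.float64(2.9208305306874816))
(312.125, 197.625) (array([548.88456644,  30.29513673, 148.52353073]), np.float64(3.3306097311130816))
lid edge [554.53454233  40.20578265  97.        ] [538.87418795 -22.08457896  97.        ]
stand bottom [ 5.97627800e+02  1.99016834e+01 -1.13686838e-13] [583.82209805 -44.21755353   0.        ] [708.9483417   -2.32312308   0.        ]
bowl (array([448.82395834,  59.95648123,  47.03079949]), np.float64(0.31861734762592764)) [448.36659738  59.87988345  52.        ] [441.27859916  65.7952959   52.        ]
rim edges [array([451.5, 114. ,  52. ]), array([445.2,   5.8,  52. ]), array([504.6,  57.2,  52. ]), array([392.6,  62.6,  52. ])]
[ 5.44107644e+02  4.02901963e+00 -2.04734816e-01] [[-1.5  5.3]
 [ 1.4 -0.2]
 [ 2.1  3.3]
 [ 1.3  3.4]
 [-2.8 -3.8]
 [ 1.  -3.3]
 [-3.3 -3.7]
 [ 0.3 -4. ]]
place (np.float64(506.9012765171976), np.float64(11.754705439761313)) pad (np.float64(581.3251712128562), np.float64(-82.34143634261738)) axis 0.9791149329009765 -0.20330752118482076
```

Scene depth is poorly conditioned, because the camera looks obliquely. I'll refine with the wrist camera above the bowl, already turned to the pushing yaw (about +12°).

Emit:
{"api": "servo_tool", "payload": {
  "plan": [
    [0,[11,-36,4],2],
    [0,[22,-72,8],4],
    [0,[33,-110,12],6],
    [0,[44,-147,16],8],
    [0,[55,-184,20],10],
    [0,[66,-221,24],12],
    [0,[77,-259,28],12],
    [0,[88,-296,32],12],
    [0,[99,-333,36],12],
    [0,[110,-370,40],12]
  ]
}}

```text
t: 0.93
ee_pos: [373.1, 195.0, 276.8]
orientation: [-0.353, -3.122, 0.0]
ft_force: [0.5, 0.0, 0.8]
width: 87.9
grasp_force: 0.0
```

Emit:
{"api": "servo_tool", "payload": {
  "plan": [
    [0,[10,-36,10],0],
    [0,[20,-72,20],0],
    [0,[30,-108,30],0],
    [0,[40,-144,40],0],
    [0,[50,-165,50],0],
    [0,[60,-165,60],0],
    [0,[60,-165,60],0]
  ]
}}

```text
t: 1.52
ee_pos: [435.4, 30.6, 338.3]
orientation: [0.358, 3.118, 0.001]
ft_force: [0.6, -0.4, 0.5]
width: 88.0
grasp_force: 0.0
```

```bash
python3 - <<'E'
from h import *
import pickle
c=ctrl.camera_info('wrist'); print(c)
o=ctrl.get_obs(); im=ctrl.get_image('wrist'); print(o['t'],o['ee_pos'],o['orientation'],o['qpos'])
pickle.dump((o['ee_pos'],o['orientation']),open('w1.pkl','wb')); cv2.imwrite('pics/w1.png',im)
E
```

```text
{'fovy': 65.70646984690485, 'cx': 320.5002240381709, 'cy': 200.24976747688035, 'T_tool_cam': array([[-8.16592433e-05, -9.64015354e-01, -2.65846554e-01,
         7.22901071e+01],
       [ 9.99999657e-01,  1.40334776e-04, -8.16050053e-04,
         1.37254455e+00],
       [ 8.23992298e-04, -2.65846529e-01,  9.64015012e-01,
        -1.47685300e+02],
       [ 0.00000000e+00,  0.00000000e+00,  0.00000000e+00,
         1.00000000e+00]])}
1.5167 [435.37761471  30.57970077 338.34135991] [3.57610266e-01 3.11752748e+00 9.00515570e-04] [ 4.28529404e-02  1.35308746e-02  1.91285216e+00  4.55038380e-07
  1.21154300e+00 -1.29952277e+00]
```

View pics/w1.png

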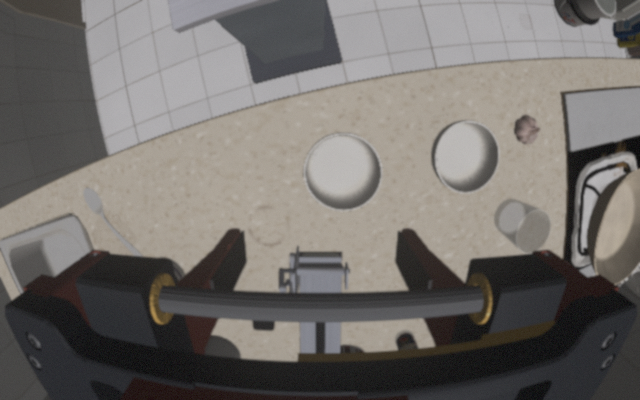

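The wrist view shows the bowl at (342,171), the other bowl at (465,157), and the dispenser mouth at about (318,255), partly behind the gripper. I'll move ahead for a better view.

Emit:
{"api": "servo_tool", "payload": {
  "plan": [
    [0,[30,-8,-6],0],
    [0,[60,-16,-12],0],
    [0,[90,-24,-18],0],
    [0,[110,-30,-28],0],
    [0,[110,-30,-28],0],
    [0,[110,-30,-28],0]
  ]
}}

```text
t: 2.07
ee_pos: [542.2, 2.6, 306.7]
orientation: [-0.351, -3.118, 0.0]
ft_force: [-0.6, 0.4, -1.2]
width: 87.7
grasp_force: 0.0
```

```bash
python3 - <<'E'
from h import *
import pickle
o=ctrl.get_obs(); im=ctrl.get_image('wrist'); print(o['t'],o['ee_pos'],o['orientation'],o['qvel'])
pickle.dump((o['ee_pos'],o['orientation']),open('w2.pkl','wb')); cv2.imwrite('pics/w2.png',im)
cv2.imwrite('pics/w2c.png',cv2.resize(im[0:260,190:500],None,fx=2.3,fy=2.3,interpolation=cv2.INTER_CUBIC))
E
```

```text
2.0667 [542.1967645    2.6152781  306.69989209] [-3.51485636e-01 -3.11772885e+00  3.75113503e-04] [ 0.00543621 -0.04127602  0.01691231  0.00013861  0.00953413  0.00062073]
```

View pics/w2c.png

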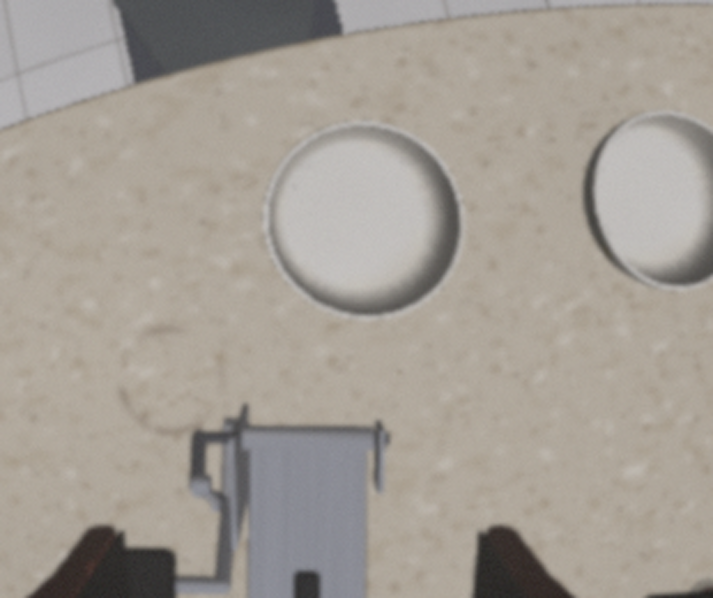

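In the crop, the bowl rim spans (266..461, 122..316). The mouth's hinge rod runs from (240,430) to (385,430), and the chute roof edges meet it at about (248,445) and (367,445).

```bash
cat >> h.py <<'E'
import pickle
def wray(pk,uv):
    p,rv=pickle.load(open(pk,'rb')); c,f=cam('wrist')
    d=np.array([uv[0]-c['cx'],uv[1]-c['cy']]); r=np.hypot(*d); th=r/f
    v=np.array([*(np.sin(th)*d/r),np.cos(th)]); T=c['T_tool_cam']; R=cv2.Rodrigues(np.array(rv))[0]
    return R@T[:3,3]+p, R@T[:3,:3]@v
def wz(pk,uv,z):
    o,d=wray(pk,uv); return o+d*(z-o[2])/d[2]
E
python3 - <<'E'
from h import *
C=lambda X,Y:((X+.5)/2.3-.5+190,(Y+.5)/2.3-.5)
for p in((240,430),(385,430),(309,430)): print('hinge',wz('w2.pkl',C(*p),152).round(1))
for p in((248,445),(367,445),(248,560),(367,560)): print('roof',wz('w2.pkl',C(*p),155 if p[1]<500 else 175).round(1))
e=[wz('w2.pkl',C(*p),52) for p in((266,219),(461,219),(363,122),(363,316))]
print(np.round(e,1)); print('bowl',np.mean(e,0))
w1=[wz('w1.pkl',p,52) for p in((305,171),(381,171),(343,133),(343,210))]; print('bowl w1',np.mean(w1,0))
print('w1 hinge',wz('w1.pkl',(318,253),152))
print('top hinge', onz('top',(170+607/4,125+302/4),152))
E
```

```text
hinge [533.  -21.5 152. ]
hinge [547.   40.3 152. ]
hinge [539.7   7.9 152. ]
roof [539.6 -19.3 155. ]
roof [551.1  31.1 155. ]
roof [584.1 -29.  175. ]
roof [595.4  20.5 175. ]
[[438.6   7.3  52. ]
 [460.9 114.9  52. ]
 [395.6  72.6  52. ]
 [504.1  48.2  52. ]]
bowl [449.80895633  60.73808022  52.        ]
bowl w1 [448.9702935   61.97192908  52.        ]
w1 hinge [518.30051069   9.55416781 152.        ]
top hinge [537.56233373   3.53469595 152.        ]
```

Consistent fits: yaw is −0.223 (the tool is already at it), origin ≈ (560,2), bowl ≈ (449,61), and bowl_place ≈ (522,10). Next I go behind the bowl with the fingers open as a cradle.

Emit:
{"api": "servo_tool", "payload": {
  "plan": [
    [0,[-36,16,0],0],
    [0,[-72,32,0],0],
    [0,[-108,48,-4],0],
    [0,[-140,64,-30],0],
    [0,[-164,75,-64],0],
    [0,[-164,75,-104],0],
    [0,[-164,75,-144],0],
    [0,[-164,75,-184],0],
    [0,[-164,75,-220],0],
    [0,[-164,75,-245],0]
  ]
}}

```text
t: 2.95
ee_pos: [376.8, 77.1, 62.1]
orientation: [-0.351, -3.12, 0.001]
ft_force: [0.6, 0.3, -0.6]
width: 87.8
grasp_force: 0.0
```

Emit:
{"api": "servo_tool", "payload": {
  "plan": [
    [0,[0,0,-12],0],
    [0,[0,0,-22],0],
    [0,[0,0,-22],0],
    [0,[0,0,-22],0]
  ]
}}

```text
t: 3.28
ee_pos: [378.2, 77.1, 42.0]
orientation: [-0.352, -3.121, 0.0]
ft_force: [0.1, -0.2, 0.1]
width: 87.8
grasp_force: 0.0
```

Emit:
{"api": "servo_tool", "payload": {
  "plan": [
    [0,[9,-2,0],0],
    [0,[16,-4,0],0],
    [0,[20,-5,0],0],
    [0,[24,-6,0],0],
    [0,[28,-8,0],0],
    [0,[33,-11,0],0],
    [0,[38,-15,0],0],
    [0,[43,-18,0],0],
    [0,[48,-22,0],0],
    [0,[53,-25,0],0]
  ]
}}

```text
t: 4.12
ee_pos: [432.4, 51.4, 41.6]
orientation: [-0.353, -3.121, 0.0]
ft_force: [-3.2, 2.0, 4.4]
width: 87.9
grasp_force: 2.3
```

Emit:
{"api": "servo_tool", "payload": {
  "plan": [
    [0,[5,-4,0],0],
    [0,[10,-8,0],0],
    [0,[15,-11,0],0],
    [0,[20,-14,0],0],
    [0,[24,-17,0],0],
    [0,[27,-20,0],0],
    [0,[29,-21,0],0],
    [0,[30,-22,0],0],
    [0,[30,-22,0],0]
  ]
}}

```text
t: 4.87
ee_pos: [462.6, 29.7, 41.7]
orientation: [0.353, 3.121, 0.0]
ft_force: [-1.0, 0.1, 1.8]
width: 87.7
grasp_force: 0.9
```

```bash
cat > look.py <<'E'
from h import *
import sys
k=sys.argv[1]
o=ctrl.get_obs(); im=ctrl.get_image('wrist'); t=ctrl.get_image('top'); print(o['t'],o['ee_pos'],o['ft_force'])
pickle.dump((o['ee_pos'],o['orientation']),open(f'{k}.pkl','wb')); cv2.imwrite(f'pics/{k}w.png',im); cv2.imwrite(f'pics/{k}t.png',t)
c=cv2.convertScaleAbs(cv2.resize(t[140:265,250:370],None,fx=4,fy=4,interpolation=cv2.INTER_CUBIC),alpha=1.5,beta=10)
w=cv2.resize(im,(480,300)) ; w=cv2.resize(im[0:400,130:510],(300,316))
out=np.zeros((500,790,3),np.uint8); out[:500,:480]=c; out[:316,485:785]=w
cv2.imwrite(f'pics/{k}.png',out)
E
python3 look.py p1
```

```text
4.8667 [462.5841485   29.67956746  41.67187588] [-1.00975505  0.07391656  1.7591204 ]
```

View pics/p1.png

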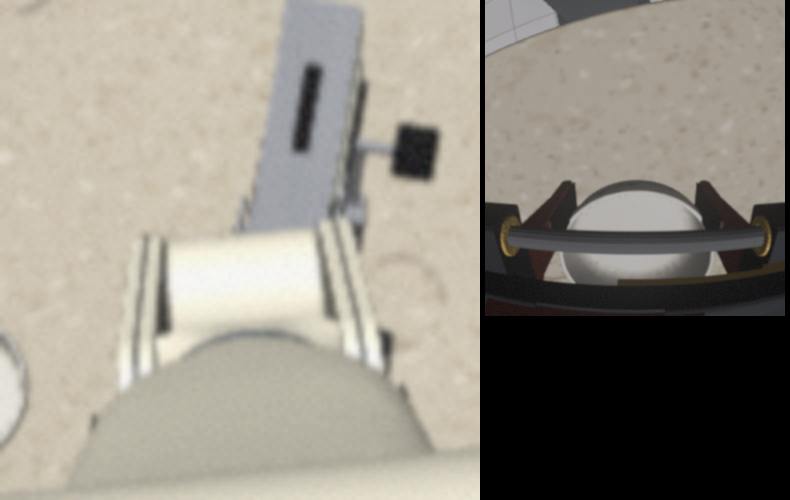

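The bowl sits in the cradle between the two fingers; its near rim is at wrist pixel ≈ (326,229).

```bash
python3 - <<'E'
from h import *
im=cv2.imread('pics/p1w.png'); g=cv2.cvtColor(im,6); print(g[205:250,326])
for v in (227,229,231):
    p=wz('p1.pkl',(326,v),52); print(p, p+57.5*np.array([.975,-.222,0]))
E
```

```text
[160 160 159 160 159 158 157 159 159 160 160 160 161 160 160 159 158 158
 156 154 156 148 129 100  78  68  71  73  71  75  76  76  77  77  81 100
 133 159 173 180 180 180 180 181 180]
[442.68160578  38.19714773  52.        ] [498.74410578  25.43214773  52.        ]
[443.66918832  37.97651221  52.        ] [499.73168832  25.21151221  52.        ]
[444.66163588  37.75486422  52.        ] [500.72413588  24.98986422  52.        ]
```

Emit:
{"api": "servo_tool", "payload": {
  "plan": [
    [0,[3,-2.5,0],0],
    [0,[6,-5,0],0],
    [0,[9,-7.5,0],0],
    [0,[12,-9,0],0],
    [0,[14,-9.5,0],0],
    [0,[15,-9.8,0],0],
    [0,[16,-10,0],0],
    [0,[16,-10,0],0]
  ]
}}

```text
t: 5.63
ee_pos: [478.3, 19.8, 41.6]
orientation: [-0.353, -3.122, 0.0]
ft_force: [-0.2, -0.4, 0.5]
width: 88.0
grasp_force: 0.8
```

Emit:
{"api": "servo_tool", "payload": {
  "plan": [
    [0,[-5,1,0],0],
    [0,[-15,3.4,0],0],
    [0,[-30,6.8,0],0],
    [0,[-60,13.6,10],0],
    [0,[-80,18,50],0],
    [0,[-80,18,90],0],
    [0,[-80,18,130],0],
    [0,[-80,18,170],0],
    [0,[-45,10,210],0],
    [0,[-10,2,250],0]
  ]
}}

```text
t: 6.47
ee_pos: [451.3, 25.7, 276.1]
orientation: [0.351, 3.12, 0.0]
ft_force: [0.9, 0.6, -0.5]
width: 87.8
grasp_force: 0.0
```

Emit:
{"api": "servo_tool", "payload": {
  "plan": [
    [0,[25,-6,10],0],
    [0,[55,-14,10],0],
    [0,[55,-14,10],0],
    [0,[55,-14,10],0]
  ]
}}

```text
t: 6.8
ee_pos: [507.4, 11.4, 283.2]
orientation: [-0.354, -3.121, -0.0]
ft_force: [-1.4, 0.3, -0.0]
width: 87.8
grasp_force: 0.0
```

```bash
python3 look.py p2; python3 - <<'E'
import cv2
im=cv2.imread('pics/p2w.png'); cv2.imwrite('pics/p2c.png',cv2.resize(im[0:260,190:500],None,fx=2.3,fy=2.3,interpolation=cv2.INTER_CUBIC))
E
```

```text
6.8 [507.40463179  11.38201028 283.16162518] [-1.40064482  0.28274869 -0.01698326]
```

View pics/p2c.png

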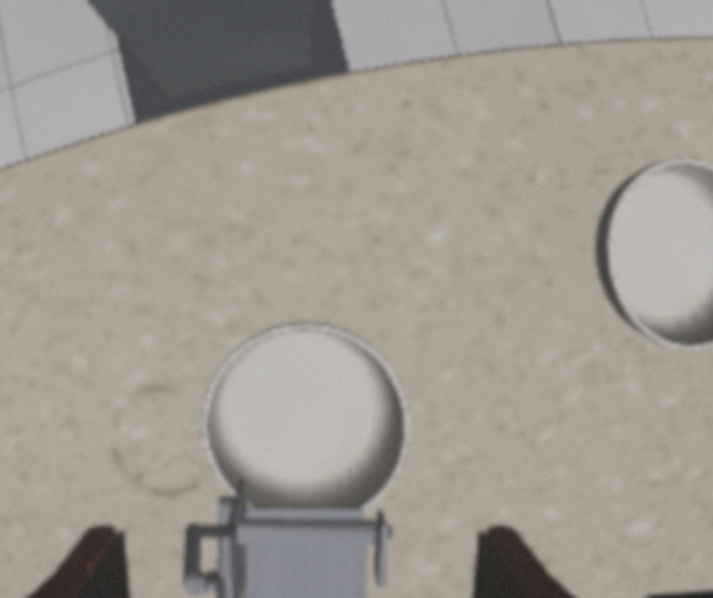

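The bowl is now partly under the mouth: its rim spans x 204..407 and its near rim is at row 322. The hinge rod is at row 516, from x 236 to 387.

```bash
python3 - <<'E'
from h import *
C=lambda X,Y:((X+.5)/2.3-.5+190,(Y+.5)/2.3-.5)
W=lambda p,z:wz('p2.pkl',C(*p),z)
a=np.array([.975,-.222,0])
l,r,n=W((204,421),52),W((407,421),52),W((306,322),52)
print('bowl lr mid',(l+r)/2,'width',np.linalg.norm(l-r),'near->c',n+57.5*a)
print('hinge',W((236,517),152),W((387,517),152)); 
m=(W((245,530),155)+W((365,530),155))/2; print('roof',m)
ax=np.array([.222,.975,0])
print('lateral bowl',ax@((l+r)/2),'near',ax@n,'roof',ax@m,'hinge',ax@(W((236,517),152)+W((387,517),152))/2)
h=(W((236,517),152)+W((387,517),152))/2
print('along: bowl',a@n+57.5,'hinge',a@h,'origin~',a@h+19,'gap to place',a@h+19-38-(a@n+57.5))
# stand front bottom from scene
E
```

```text
bowl lr mid [517.22217904  12.86241976  52.        ] width 111.13856433202996 near->c [521.00034518  12.27714116  52.        ]
hinge [529.55951798 -20.28598723 152.        ] [543.71962192  41.15743252 152.        ]
roof [540.53219247   6.72256327 155.        ]
lateral bowl 127.36418301130959 near 127.63228925884539 roof 126.55264591339578 hinge 129.30881411003617
along: bowl 505.25504370844186 hinge 520.9068502756343 origin~ 539.9068502756343 gap to place -3.348193432807591
```

Lateral alignment is within 2 mm, and along the axis it's within a few mm. I'll nudge it gently and use the force to find the stand.

Emit:
{"api": "servo_tool", "payload": {
  "plan": [
    [0,[-36,9,-8],0],
    [0,[-57,14.6,-36],0],
    [0,[-57,14.6,-76],0],
    [0,[-57,14.6,-116],0],
    [0,[-57,14.6,-156],0],
    [0,[-57,14.6,-196],0],
    [0,[-57,14.6,-226],0],
    [0,[-57,14.6,-241],0],
    [0,[-57,14.6,-241],0],
    [0,[-57,14.6,-241],0]
  ]
}}

```text
t: 7.73
ee_pos: [448.7, 26.3, 42.3]
orientation: [-0.352, -3.119, 0.001]
ft_force: [0.1, 0.0, -0.6]
width: 87.9
grasp_force: 0.0
```

Emit:
{"api": "servo_tool", "payload": {
  "plan": [
    [0,[8,-2,0],0],
    [0,[16,-4,0],0],
    [0,[22,-5.2,0],0],
    [0,[25,-6,0],0],
    [0,[27,-6.4,0],0],
    [0,[28,-6.6,0],0]
  ]
}}

```text
t: 8.23
ee_pos: [478.6, 19.5, 43.2]
orientation: [-0.354, -3.121, -0.0]
ft_force: [-3.1, 2.8, 4.1]
width: 88.1
grasp_force: 2.4
```

Emit:
{"api": "servo_tool", "payload": {
  "plan": [
    [0,[0.5,-0.1,0],0],
    [0,[1,-0.2,0],0],
    [0,[1,-0.2,0],0]
  ]
}}

```text
t: 8.48
ee_pos: [478.8, 19.4, 42.7]
orientation: [-0.353, -3.12, 0.0]
ft_force: [-3.5, 1.8, 4.9]
width: 88.2
grasp_force: 2.9
```

Emit:
{"api": "servo_tool", "payload": {
  "plan": [
    [0,[0.5,-0.1,0],0],
    [0,[1,-0.2,0],0],
    [0,[1,-0.2,0],0]
  ]
}}

```text
t: 8.73
ee_pos: [479.9, 19.0, 42.6]
orientation: [-0.353, -3.121, 0.0]
ft_force: [-2.5, 1.2, 4.9]
width: 87.5
grasp_force: 3.0
```

Emit:
{"api": "servo_tool", "payload": {
  "plan": [
    [0,[0.5,-0.1,0],0],
    [0,[1,-0.2,0],0],
    [0,[1,-0.2,0],0]
  ]
}}

```text
t: 8.98
ee_pos: [481.3, 18.7, 42.6]
orientation: [-0.353, -3.121, 0.0]
ft_force: [-3.7, 0.4, 3.2]
width: 88.0
grasp_force: 2.7
```

Emit:
{"api": "servo_tool", "payload": {
  "plan": [
    [0,[0.5,-0.1,0],0],
    [0,[1,-0.2,0],0],
    [0,[1,-0.2,0],0]
  ]
}}

```text
t: 9.23
ee_pos: [482.8, 18.5, 42.6]
orientation: [0.353, 3.121, -0.0]
ft_force: [-2.2, 1.0, 2.2]
width: 87.8
grasp_force: 2.3
```

Emit:
{"api": "servo_tool", "payload": {
  "plan": [
    [0,[0.5,-0.1,0],0],
    [0,[1,-0.2,0],0],
    [0,[1,-0.2,0],0]
  ]
}}

```text
t: 9.48
ee_pos: [483.8, 18.4, 42.7]
orientation: [0.353, 3.121, 0.0]
ft_force: [-2.8, 0.4, 1.8]
width: 87.7
grasp_force: 2.1
```

Emit:
{"api": "servo_tool", "payload": {
  "plan": [
    [0,[0.5,-0.1,0],0],
    [0,[1,-0.2,0],0],
    [0,[1,-0.2,0],0]
  ]
}}

```text
t: 9.73
ee_pos: [484.8, 18.2, 42.7]
orientation: [0.353, 3.121, 0.0]
ft_force: [-1.7, 0.7, 0.6]
width: 87.9
grasp_force: 2.0
```

```bash
python3 - <<'E'
from h import *
im=ctrl.get_image('scene'); cv2.imwrite('pics/s2.png',im)
cv2.imwrite('pics/s2c.png',cv2.resize(im[140:250,270:370],None,fx=5.4,fy=5.4,interpolation=cv2.INTER_CUBIC))
E
```

```text
(no output)
```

View pics/s2c.png

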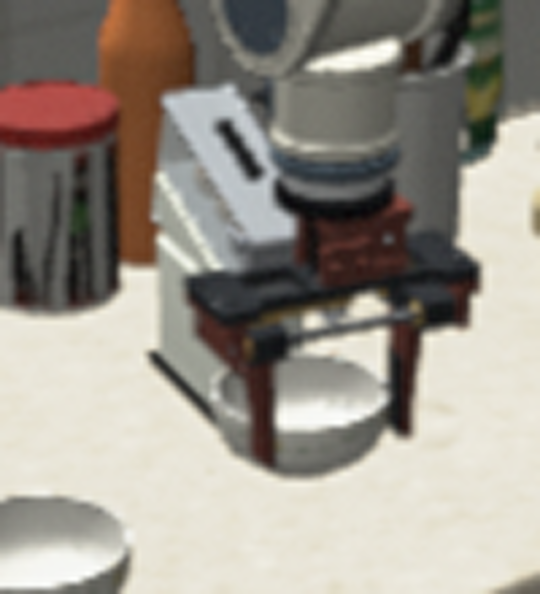

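No stand contact yet, but it's close. I'll continue in 1 mm steps.

Emit:
{"api": "servo_tool", "payload": {
  "plan": [
    [0,[0.5,-0.1,0],0],
    [0,[1,-0.2,0],0],
    [0,[1,-0.2,0],0]
  ]
}}

```text
t: 10.03
ee_pos: [485.3, 18.1, 42.7]
orientation: [-0.353, -3.121, 0.0]
ft_force: [-3.1, 0.7, 1.3]
width: 87.7
grasp_force: 2.4
```

Emit:
{"api": "servo_tool", "payload": {
  "plan": [
    [0,[0.5,-0.1,0],0],
    [0,[1,-0.2,0],0],
    [0,[1,-0.2,0],0]
  ]
}}

```text
t: 10.28
ee_pos: [485.5, 18.0, 42.6]
orientation: [-0.353, -3.12, 0.0]
ft_force: [-5.4, 1.4, 5.2]
width: 87.7
grasp_force: 3.5
```

```bash
python3 - <<'E'
from h import *
print(onz('scene',(325.9,213.4),52)+[7.5,-5,0])
for v in(-4,0,4,8):
  for n,l in(('scene',(22,31,0)),('scene',(22,-31,0)),('top',(54,-77,155)),('scene',(54,-77,155))):
    c,s=.975,-.222; x0,y0=559.5+v*c,1.5+v*s
    print(v,n,l,proj(n,[[x0+c*l[0]-s*l[1],y0+s*l[0]+c*l[1],l[2]]]).round(1))
print('meas',(311.3,217.9),(327.5,214.4),'pad',(354.1,177.6),(335.0,173.1))
print('scene bowl0 proj',proj('scene',[[449.3,61,52]]),'meas 328.4,224.7; top',proj('top',[[449.3,61,52]]),'meas 304.1 238.9')
E
```

```text
[515.83424768  16.31682225  52.        ]
-4 scene (22, 31, 0) [[311.4 219.5]]
-4 scene (22, -31, 0) [[327.  216.2]]
-4 top (54, -77, 155) [[353.  179.2]]
-4 scene (54, -77, 155) [[334.8 171.6]]
0 scene (22, 31, 0) [[310.9 219. ]]
0 scene (22, -31, 0) [[326.5 215.7]]
0 top (54, -77, 155) [[353.2 177.8]]
0 scene (54, -77, 155) [[334.3 171.2]]
4 scene (22, 31, 0) [[310.5 218.6]]
4 scene (22, -31, 0) [[326.  215.3]]
4 top (54, -77, 155) [[353.4 176.4]]
4 scene (54, -77, 155) [[333.8 170.8]]
8 scene (22, 31, 0) [[310.  218.1]]
8 scene (22, -31, 0) [[325.5 214.8]]
8 top (54, -77, 155) [[353.7 175. ]]
8 scene (54, -77, 155) [[333.3 170.5]]
meas (311.3, 217.9) (327.5, 214.4) pad (354.1, 177.6) (335.0, 173.1)
scene bowl0 proj [[327.5612513  222.89423276]] meas 328.4,224.7; top [[303.72226922 238.57539848]] meas 304.1 238.9
```

Emit:
{"api": "servo_tool", "payload": {
  "plan": [
    [0,[0.5,-0.1,0],0],
    [0,[1,-0.2,0],0],
    [0,[1,-0.2,0],0]
  ]
}}

```text
t: 10.53
ee_pos: [485.7, 17.9, 42.5]
orientation: [-0.353, -3.118, 0.0]
ft_force: [-6.8, 3.2, 6.6]
width: 87.7
grasp_force: 4.6
```

The force has risen to about 7.5 N and the bowl has stopped moving, so it touches the stand. Now I back off, rise, close the fingers and turn −90°, so the gripper's wide side lies along the chute and clear of it.

Emit:
{"api": "servo_tool", "payload": {
  "plan": [
    [0,[-3,0.7,0],0],
    [0,[-12,2.7,0],0],
    [0,[-28,6,0],0],
    [0,[-60,13.6,10],0],
    [0,[-70,16,50],0],
    [0,[-70,16,90],0],
    [0,[-70,16,130],0],
    [1,[-70,16,170],-5],
    [1,[-70,16,210],-12],
    [1,[-70,16,245],-19]
  ]
}}

```text
t: 11.37
ee_pos: [417.6, 33.7, 290.6]
orientation: [0.871, 3.015, 0.002]
ft_force: [0.3, -0.3, 0.5]
width: 71.2
grasp_force: 0.0
```

Emit:
{"api": "servo_tool", "payload": {
  "plan": [
    [1,[15,-6,5],-7],
    [1,[35,-18,10],-14],
    [1,[55,-32,15],-21],
    [1,[75,-46,15],-28],
    [1,[95,-60,15],-35],
    [1,[115,-75,15],-42],
    [1,[130,-88,15],-49],
    [1,[145,-100,15],-56],
    [1,[160,-112,15],-63],
    [1,[170,-120,15],-70]
  ]
}}

```text
t: 12.2
ee_pos: [588.7, -87.5, 302.4]
orientation: [2.445, 1.97, 0.001]
ft_force: [0.0, -0.5, -0.8]
width: 4.7
grasp_force: 0.0
```

Emit:
{"api": "servo_tool", "payload": {
  "plan": [
    [1,[9,-1,0],0],
    [1,[9,-1,0],-1],
    [1,[9,-1,0],-1]
  ]
}}

```text
t: 12.45
ee_pos: [596.3, -87.0, 302.3]
orientation: [-2.455, -1.96, 0.0]
ft_force: [-0.6, 0.4, -0.3]
width: 0.7
grasp_force: 0.0
```

```bash
python3 -c "
from h import *
o=ctrl.get_obs();print(o['t'],o['ee_pos'],o['ft_force'],o['width'],o['qpos']);R=cv2.Rodrigues(np.array(o['orientation']))[0];print(R.round(3), np.degrees(np.arctan2(R[1,0],R[0,0])))"
```

```text
12.45 [596.32297543 -86.9692244  302.33292177] [-0.61894719  0.43259956 -0.32111755] 0.6501822586377466 [-1.64612636e-01  3.23459112e-01  1.61903346e+00  9.44054999e-05
  1.19946049e+00  5.84836260e-02]
[[ 0.221  0.975 -0.   ]
 [ 0.975 -0.221  0.   ]
 [ 0.    -0.    -1.   ]] 77.215561445395
```

Emit:
{"api": "servo_tool", "payload": {
  "plan": [
    [1,[0,-1,-35],0],
    [1,[0,-1,-70],0],
    [1,[0,-1,-95],0],
    [1,[0,-1,-112],0],
    [1,[0,-1,-120],0],
    [1,[0,-1,-124],0],
    [1,[0,-1,-128],0],
    [1,[0,-1,-128],0]
  ]
}}

```text
t: 13.12
ee_pos: [596.7, -88.1, 175.2]
orientation: [2.456, 1.958, 0.001]
ft_force: [0.6, 0.2, -0.0]
width: 0.4
grasp_force: 0.0
```

Emit:
{"api": "servo_tool", "payload": {
  "plan": [
    [1,[0,0,-2],0],
    [1,[0,0,-4],0],
    [1,[0,0,-6],0],
    [1,[0.3,0,-8],0],
    [1,[0.5,-0.1,-8],0]
  ]
}}

```text
t: 13.53
ee_pos: [598.5, -88.8, 167.8]
orientation: [2.455, 1.956, 0.004]
ft_force: [3.3, 0.3, 5.8]
width: 0.7
grasp_force: 2.1
```

Contact with the pad came at tip z ≈ 154 with about 5 N, as expected. Now I press along the pad's arc.

Emit:
{"api": "servo_tool", "payload": {
  "plan": [
    [1,[2,-0.4,-1.5],0],
    [1,[4.3,-0.9,-3.3],0],
    [1,[6.5,-1.4,-5],0],
    [1,[8.5,-1.9,-7],0],
    [1,[10.6,-2.4,-9],0],
    [1,[12.6,-2.8,-11],0],
    [1,[14.4,-3.2,-13.3],0],
    [1,[16.2,-3.6,-15.6],0],
    [1,[18,-4,-18],0],
    [1,[18,-4,-18],0]
  ]
}}

```text
t: 14.37
ee_pos: [615.0, -92.5, 148.0]
orientation: [-2.457, -1.957, 0.001]
ft_force: [-2.2, 0.5, 2.1]
width: 0.8
grasp_force: 1.0
```

Emit:
{"api": "servo_tool", "payload": {
  "plan": [
    [1,[1.6,-0.4,-2.3],0],
    [1,[3.2,-0.7,-4.6],0],
    [1,[4.7,-1,-7],0],
    [1,[6,-1.3,-9.5],0],
    [1,[7.3,-1.6,-12],0],
    [1,[8.6,-1.9,-14.7],0],
    [1,[9.6,-2.1,-17.3],0],
    [1,[10.6,-2.4,-20],0],
    [1,[11.6,-2.6,-22.7],0],
    [1,[11.6,-2.6,-22.7],0]
  ]
}}

```text
t: 15.2
ee_pos: [626.9, -95.1, 125.5]
orientation: [2.457, 1.957, 0.0]
ft_force: [-0.8, 0.5, 3.3]
width: 0.3
grasp_force: 1.7
```

Emit:
{"api": "servo_tool", "payload": {
  "plan": [
    [1,[0.7,-0.2,-2],0],
    [1,[1.2,-0.3,-4],0],
    [1,[1.5,-0.4,-6],0],
    [1,[1.5,-0.4,-6],0]
  ]
}}

```text
t: 15.53
ee_pos: [628.4, -95.5, 119.8]
orientation: [2.457, 1.957, 0.001]
ft_force: [0.1, 0.2, 4.3]
width: 0.6
grasp_force: 1.8
```

Emit:
{"api": "servo_tool", "payload": {
  "plan": [
    [1,[0,0,-2],0],
    [1,[0,0,-4],0],
    [1,[0,0,-4],0]
  ]
}}

```text
t: 15.78
ee_pos: [628.8, -95.6, 117.4]
orientation: [2.456, 1.957, 0.001]
ft_force: [-3.8, 1.7, 14.1]
width: 0.6
grasp_force: 6.0
```

The force jumped to 14 N, so that's the stop. I'll hold while the walnuts roll out.

Emit:
{"api": "servo_tool", "payload": {
  "plan": [
    [1,[0,0,-1.5],0],
    [1,[0,0,-1.5],0],
    [1,[0,0,-1.5],0],
    [1,[0,0,-1.5],0],
    [1,[0,0,-1.5],0],
    [1,[0,0,-1.5],0],
    [1,[0,0,-1.5],0],
    [1,[0,0,-1.5],0],
    [1,[0,0,-1.5],0],
    [1,[0,0,-1.5],0]
  ]
}}

```text
t: 16.62
ee_pos: [628.8, -95.6, 117.0]
orientation: [2.456, 1.957, 0.002]
ft_force: [-6.2, 0.3, 21.2]
width: 0.4
grasp_force: 9.3
```

Emit:
{"api": "servo_tool", "payload": {
  "plan": [
    [1,[0,0,0],0],
    [1,[0,0,0],0],
    [1,[0,0,0],0],
    [1,[0,0,0],0],
    [1,[0,0,0],0],
    [1,[0,0,0],0],
    [1,[0,0,0],0],
    [1,[0,0,0],0],
    [1,[0,0,0],0],
    [1,[0,0,0],0]
  ]
}}

```text
t: 17.45
ee_pos: [628.8, -95.6, 117.0]
orientation: [2.456, 1.957, 0.002]
ft_force: [-6.1, 0.5, 21.3]
width: 0.5
grasp_force: 9.3
```

```bash
python3 - <<'E'
from h import *
o=ctrl.get_obs()
s=ctrl.get_image('scene'); t=ctrl.get_image('top'); w=ctrl.get_image('wrist')
for n,i in(('s',s),('t',t),('w',w)): cv2.imwrite(f'pics/h{n}.png',i)
print(o['t'],o['ft_force'])
out=np.zeros((590,790,3),np.uint8)
out[:590,:500]=cv2.resize(s[140:258,275:375],(500,590),interpolation=3)
out[:290,505:790]=cv2.convertScaleAbs(cv2.resize(t[140:245,268:371],(285,290),interpolation=3),alpha=1.5)
out[295:473,505:790]=cv2.resize(w,(285,178))
cv2.imwrite('pics/hold.png',out)
E
```

```text
17.45 [-6.11565402  0.45841209 21.29437698]
```

View pics/hold.png

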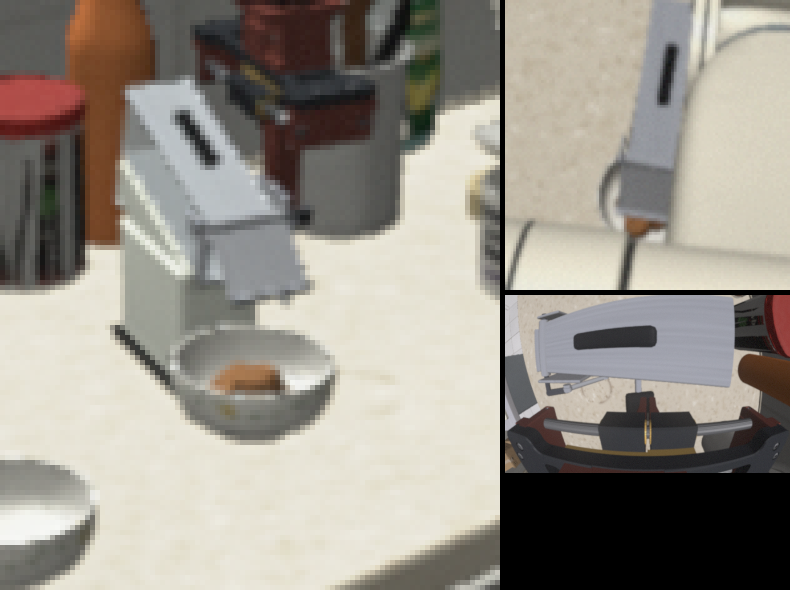

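The lid is open, the walnuts lie in the bowl at about (250,380), and the chute's clear side looks empty. I'll hold briefly, then ease the lever up at about 25 mm/s.

Emit:
{"api": "servo_tool", "payload": {
  "plan": [
    [1,[0,0,0],0],
    [1,[0,0,0],0],
    [1,[0,0,0],0],
    [1,[0,0,0],0],
    [1,[0,0,0],0],
    [1,[0,0,0],0],
    [1,[0,0,0],0],
    [1,[0,0,0],0],
    [1,[0,0,0],0],
    [1,[0,0,0],0]
  ]
}}

```text
t: 18.43
ee_pos: [628.8, -95.6, 117.0]
orientation: [2.456, 1.957, 0.002]
ft_force: [-5.9, 1.2, 21.3]
width: 0.6
grasp_force: 9.3
```

Emit:
{"api": "servo_tool", "payload": {
  "plan": [
    [1,[0,0,1.5],0],
    [1,[0,0,3],0],
    [1,[0,0,4.2],0],
    [1,[0,0,5.8],0],
    [1,[-0.3,0.1,7.6],0],
    [1,[-0.8,0.2,9.5],0],
    [1,[-1.5,0.4,11.4],0],
    [1,[-2.2,0.5,13.3],0],
    [1,[-3,0.7,15.2],0],
    [1,[-3.8,0.9,17],0]
  ]
}}

```text
t: 19.27
ee_pos: [625.3, -94.8, 132.2]
orientation: [2.456, 1.956, 0.003]
ft_force: [3.6, -0.5, 5.1]
width: 0.5
grasp_force: 2.9
```

Emit:
{"api": "servo_tool", "payload": {
  "plan": [
    [1,[-0.7,0.2,1.8],0],
    [1,[-1.5,0.4,3.6],0],
    [1,[-2.4,0.5,5.4],0],
    [1,[-3.3,0.7,7.2],0],
    [1,[-4.2,0.9,8.9],0],
    [1,[-5.2,1.2,10.6],0],
    [1,[-6.2,1.4,12.3],0],
    [1,[-7.2,1.6,13.9],0],
    [1,[-8.2,1.8,15.5],0],
    [1,[-9.3,2.1,17.1],0]
  ]
}}

```text
t: 20.1
ee_pos: [616.1, -92.8, 149.5]
orientation: [2.455, 1.956, 0.003]
ft_force: [4.0, -1.4, 3.6]
width: 0.5
grasp_force: 2.4
```

Emit:
{"api": "servo_tool", "payload": {
  "plan": [
    [1,[-1.2,0.3,1.6],0],
    [1,[-2.4,0.5,3.2],0],
    [1,[-3.6,0.8,4.7],0],
    [1,[-4.8,1.1,6.1],0],
    [1,[-6,1.3,7.5],0],
    [1,[-7.3,1.6,8.9],0],
    [1,[-8.6,1.9,10.2],0],
    [1,[-9.9,2.2,11.5],0],
    [1,[-11.2,2.5,12.6],0],
    [1,[-12.5,2.8,13.7],0]
  ]
}}

```text
t: 20.93
ee_pos: [603.1, -89.9, 162.9]
orientation: [2.456, 1.957, 0.002]
ft_force: [2.7, -1.0, 4.9]
width: 0.7
grasp_force: 2.2
```

Emit:
{"api": "servo_tool", "payload": {
  "plan": [
    [1,[-0.8,0.2,0.7],0],
    [1,[-1.6,0.4,1.4],0],
    [1,[-2.4,0.5,2.1],0],
    [1,[-3.2,0.7,2.8],0],
    [1,[-4,0.9,3.5],0],
    [1,[-4.6,1,4.2],0],
    [1,[-5.2,1.1,4.9],0],
    [1,[-5.6,1.2,5.6],0],
    [1,[-5.8,1.3,6.3],0],
    [1,[-6,1.3,7],0]
  ]
}}

```text
t: 21.77
ee_pos: [596.3, -88.3, 169.3]
orientation: [-2.457, -1.957, 0.0]
ft_force: [0.7, 0.6, 4.1]
width: 0.1
grasp_force: 1.7
```

Emit:
{"api": "servo_tool", "payload": {
  "plan": [
    [1,[0,0,0.7],0],
    [1,[0,0,1.4],0],
    [1,[0,0,2.1],0],
    [1,[0,0,2.8],0],
    [1,[0,0,3.5],0],
    [1,[0,0,4.5],0],
    [1,[0,0,6],0]
  ]
}}

```text
t: 22.35
ee_pos: [596.4, -88.4, 175.1]
orientation: [-2.457, -1.957, 0.0]
ft_force: [1.0, 0.2, 0.1]
width: 0.5
grasp_force: 0.0
```

Released gently. I'll lift clear and check numerically.

Emit:
{"api": "servo_tool", "payload": {
  "plan": [
    [1,[0,0,20],0],
    [1,[0,0,50],0],
    [1,[0,0,90],0],
    [1,[0,0,120],0],
    [1,[0,-40,125],0],
    [1,[-10,-80,125],0],
    [1,[-20,-120,125],0],
    [1,[-30,-160,125],0],
    [1,[-30,-180,125],0],
    [1,[-30,-180,125],0]
  ]
}}

```text
t: 23.18
ee_pos: [565.8, -272.5, 300.4]
orientation: [2.46, 1.952, -0.001]
ft_force: [-1.0, 0.2, 0.3]
width: 0.0
grasp_force: 0.0
```

```bash
python3 - <<'E'
from h import *
from scipy import ndimage as nd
o=ctrl.get_obs(); t=ctrl.get_image('top'); s=ctrl.get_image('scene'); print(o['t'],o['ee_pos'],o['ft_force'])
cv2.imwrite('pics/ft.png',t); cv2.imwrite('pics/fs.png',s)
t0=cv2.imread('pics/top0.png'); s0=cv2.imread('pics/scene0.png')
def brown(i): h=cv2.cvtColor(i,40).astype(int); return (h[...,0]<22)&(h[...,1]>90)&(h[...,2]>40)
for n,a,b,(v0,v1,u0,u1) in(('top',t0,t,(185,250,280,345)),('scene',s0,s,(145,240,295,345))):
    for k,i in(('before',a),('after',b)):
        m=brown(i)[v0:v1,u0:u1]; l,q=nd.label(m)
        print(n,k,m.sum(),[(np.round(nd.center_of_mass(m,l,j+1))+[v0,u0],(l==j+1).sum()) for j in range(q) if (l==j+1).sum()>3])
d=cv2.absdiff(t0,t).max(2)
for nm,(u,v) in dict(mug=(428,187),tumbler=(201,191),garlic=(191,247),spoon=(457,235),lid=(323,200),pad=(354,177)).items(): print(nm,d[v-12:v+12,u-12:u+12].mean().round(1))
# bowl rim: bright region in top view
g=cv2.cvtColor(t,6)[200:245,285:350]
print(proj('top',[[523.5,9.5,52]]), proj('scene',[[523.5,9.5,52]]))
E
```

```text
23.1833 [ 565.78725737 -272.4980026   300.41043841] [-0.99209334  0.15908698  0.25611469]
top before 0 []
top after 223 [(array([214., 317.]), np.int64(223))]
scene before 261 [(array([161., 298.]), np.int64(253)), (array([149., 344.]), np.int64(8))]
scene after 315 [(array([161., 298.]), np.int64(253)), (array([149., 344.]), np.int64(8)), (array([215., 324.]), np.int64(54))]
mug 21.5
tumbler 4.2
garlic 4.0
spoon 31.5
lid 18.6
pad 4.2
[[320.04635948 212.30867539]] [[325.85749866 210.94327085]]
```

Emit:
{"api": "servo_tool", "payload": {
  "plan": [
    [1,[-30,25,0],7],
    [1,[-60,50,0],14],
    [1,[-85,80,0],21],
    [1,[-105,110,0],28],
    [1,[-115,145,0],35],
    [1,[-120,180,0],42],
    [1,[-125,215,0],49],
    [1,[-130,250,0],56],
    [1,[-135,285,0],63],
    [1,[-135,300,0],70]
  ]
}}

```text
t: 24.12
ee_pos: [429.7, 35.9, 300.4]
orientation: [-0.875, -3.017, -0.002]
ft_force: [-0.5, -0.6, -0.7]
width: 0.6
grasp_force: 0.0
```

Emit:
{"api": "servo_tool", "payload": {
  "plan": [
    [1,[0,0,0],7],
    [1,[0,0,0],14],
    [1,[0,0,-10],20],
    [1,[0,0,-20],20],
    [1,[0,0,-20],20]
  ]
}}

```text
t: 24.53
ee_pos: [429.9, 32.6, 278.6]
orientation: [-0.355, -3.118, 0.0]
ft_force: [-0.5, 0.4, -0.9]
width: 0.3
grasp_force: 0.0
```

```bash
python3 - <<'E'
from h import *
o=ctrl.get_obs(); w=ctrl.get_image('wrist'); t=ctrl.get_image('top');print(o['t'],o['ee_pos'])
pickle.dump((o['ee_pos'],o['orientation']),open('f.pkl','wb')); cv2.imwrite('pics/fw.png',w)
h=cv2.cvtColor(w,40).astype(int); m=((h[...,0]<22)&(h[...,1]>90)&(h[...,2]>40))
n,l,st,ce=cv2.connectedComponentsWithStats(m.astype(np.uint8))
for j in range(1,n):
    if st[j,4]>20 and st[j,1]<300: print(st[j],ce[j].round(),wz('f.pkl',ce[j],20).round(0))
# coarse map of brown/luma over the biggest blob near bowl
t0=cv2.imread('pics/top0.png'); d=cv2.absdiff(t0,t).max(2)
for nm,(u,v) in dict(mug=(428,187),tumbler=(201,191),garlic=(191,247),spoon=(457,235),lid=(323,200),pad=(354,177)).items(): print(nm,d[v-12:v+12,u-12:u+12].mean().round(1))
s0=cv2.cvtColor(cv2.imread('pics/scene0.png'),6).astype(int); s=cv2.imread('pics/fs.png'); s1=cv2.cvtColor(s,6).astype(int)
b=cv2.imread('pics/scene0.png').astype(int); a=s.astype(int)
print('chute R-B before/after')
for v in range(168,196,3): print(v,(b[v,298:320:2,2]-b[v,298:320:2,0]),(a[v,298:320:2,2]-a[v,298:320:2,0]),np.abs(s0-s1)[v,298:335].mean().round(1))
E
```

```text
24.5333 [429.91846036  32.62127878 278.56622122]
[635 150   5  11  33] [637. 156.] [522. 686.  20.]
[309 220  28  12 179] [324. 226.] [506.  22.  20.]
[338 233   8  18 105] [341. 241.] [533.  40.  20.]
[  55  281  372   81 3699] [226. 338.] [ 674. -191.   20.]
[313 280   5  42 164] [315. 302.] [626. -21.  20.]
[324 283   5  53 194] [326. 310.] [645.  -7.  20.]
mug 2.0
tumbler 1.8
garlic 1.8
spoon 1.8
lid 45.6
pad 2.5
chute R-B before/after
168 [ 67   2   0   0  -7 -11 -10  -8   0  -4 -10] [ 67   3   0   0  -8 -11 -10  -8  -2  -5  -9] 3.8
171 [ 61   5  -7  -8   9  -4  -9 -11  -7  -2  -5] [ 59   4  -8  -8  -6  -9 -10  -9  -6  -2  -4] 4.1
174 [ 36   9  -6  -9  -2   6  -7 -10 -10 -10 -10] [ 35  10  -5  -7  -7  -6  -8 -11  -9  -9  -9] 6.9
177 [ 21   7   8  -5  -8  -7   8  -5 -11 -10  -9] [ 21   7  11  -5  -7  -6  -7  -8 -11  -9  -9] 5.1
180 [ 14   7   8   8  -7  -8  -4   5 -10 -10 -10] [ 14   8   9   8  -7  -7  -7  -8  -9 -10  -9] 6.1
183 [ 59  19   9   9   8  -7  -7  -6  -4 -10 -10] [ 58  19   7   9   9  -7  -7  -7  -8  -9 -10] 4.2
186 [56  9  6  9  8 10 -8 -6 -4 -3 -2] [56  9  5  8  8 10 -8 -7 -3 -4 -2] 3.6
189 [35  9  8 11  9  8  3 -8 -5 -4 -2] [34  9  8 11 10  8  7 -8 -5 -3 -3] 3.8
192 [17 10  9  8  9  6 11  6 -6 -2 -2] [20  8  8  8  8  6 11  6 -6 -1 -4] 3.8
195 [18  9  8  9  8  8  9  8 -1 -3 -2] [19 10  7  8  8  8  8  9  0 -5 -2] 3.7
```

The chute is empty, since the brown tint along it is gone, and the bystanders are unchanged. One last numeric check for strays and for the bowl's position.

```bash
python3 - <<'E'
from h import *
t0=cv2.imread('pics/top0.png')
t1=cv2.imread('pics/ft.png')
t2=ctrl.get_image('top')
d=np.minimum(cv2.absdiff(t0,t1).max(2),cv2.absdiff(t0,t2).max(2))
m=cv2.morphologyEx((d>22).astype(np.uint8),cv2.MORPH_OPEN,np.ones((2,2)))
n,l,st,ce=cv2.connectedComponentsWithStats(m)
print('changed',[(st[j].tolist()) for j in range(1,n) if st[j,4]>5 and st[j,1]<280])
# bowl interior/rim extents in ft: bright rim silhouette by diff against top0
x=(cv2.absdiff(t0,t1).max(2)>22)[185:262,280:345].astype(np.uint8)
for r in x[10:50:2]: print(''.join('#' if v else '.' for v in r))
print(proj('top',[[523.5,9.5,52]]),'rim lateral',proj('top',[[523.5+57.5*.222,9.5+56,52],[523.5-57.5*.222,9.5-56,52],[523.5-56,9.5+12.8,52]]))
w=cv2.cvtColor(cv2.imread('pics/fw.png'),6).astype(int)
print(w[180:225,322])
E
```

```text
changed [[303, 199, 10, 14, 73], [311, 203, 16, 12, 100], [329, 208, 3, 3, 8], [338, 208, 2, 5, 10], [290, 222, 22, 9, 74], [320, 223, 5, 2, 10], [292, 228, 30, 30, 644], [321, 234, 3, 4, 8], [287, 243, 5, 9, 23]]
.................................................................
.................................................................
..........................######.................................
........................########........#........................
.......................#######.......#######.....................
.......................#####........##########........####.......
......................#####........###########...##....####......
......................####....###############...####.#..###......
......................###...###############..##..#.......##......
......................###...###########.............#.....#......
......................###...###################......#...........
.......................##....###################.#..#.##.........
........................##.....#################...###...........
.................##############################..................
.............###################.###########.....................
...........###########........###..####...............#..........
.........########.........####....######.........................
........######......###############..###.........................
.......#####.....#####################..#........................
......#####..#########################..##.......................
[[320.04635948 212.30867539]] rim lateral [[300.76344123 209.12915295]
 [339.39615858 215.49922567]
 [316.74267548 231.5415842 ]]
[162 161 160 161 160 161 159 160 162 162 160 162 163 161 162 161 160 159
 158 156 157 158 160 159 157 153 134 100  79 100 135 163 178 180 181 178
 175 156 119  81  62  60  62  67  71]
```

```bash
python3 -c "
from workcell import ctrl
print(ctrl.close_job())"
```

```text
the job is handed in; nothing more can be done
None
```

I pushed the bowl centred under the mouth until it touched the stand, emptied the chute into it and eased the lid shut without touching it. The mug, tumbler, garlic and spoon have not moved and no walnuts lie outside the bowl, though I could not count all four one by one, and the job is handed in at about 25 s.

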